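# Load a sample jar in the bench shaker, shut its drop-down door and start it

## Task

Stand the sample jar upright in the middle of the round pad inside the bench shaker, then swing the shaker's drop-down front door up until it is fully shut. Only then start the machine: press the broad mushroom-headed button fully down for a moment and let it spring back up. Do not press the thin plunger button on the other box, do not tip the jar over, and leave the ferrule, the loose black gasket and the marker where they lie.

Things in the scene. Friction and masses are not known exactly. Their poses are not given: they have to be found in the camera images.
- jar: Closed round sample jar, 46 mm diameter, 68 mm tall, under 0.2 kg; stands loose on the table to the left of the shaker. Origin: centre of its underside; z up.
- shaker: Bench shaker, fixed: grey plinth 150 (x) by 170 (y) mm, deck 45 mm above the table, with 5 mm sheet walls on the back and both sides (tops 115 mm above the table, 160 mm clear between the side walls); open on top; front (-x, towards the robot) closed by the door. Origin: centre of its underside; x to the back, y to its left, z up.
- pad (a point): Centre of the top face of the round black rubber pad on the shaker's deck, 80 mm diameter, 49 mm above the table, in the middle of the plinth; the jar's place. The pad does not move.
- door (a joint): Angle (rad) of the shaker's steel front door: 0 = upright, fully shut (hard stop); 0.8 = fully open, top edge leaning out to the robot (hard stop); starts at 0.6 to 0.8. The hinge is stiff: the door stays where it is left and needs 2 to 5 N at its edge to move. No latch. Closed fingers can push its rim or outer face; follow the rim's arc inward and up (a level push may jam).
- door_hinge (a point): Middle of the door's hinge line, along the bottom of the door at the front of the shaker, 77 mm in front of the shaker's centre, 45 mm above the table; the line runs along the shaker's y. Axes as the shaker's.
- door_edge (a point): Middle of the door's rolled top rim (rim radius 4 mm), 83 mm from the hinge; the door is 156 mm wide and 4 mm thick. It turns with the door; 128 mm above the table when shut, 103 to 113 mm when open.
- mushroom_box: Fixed grey push-button box 62 by 62 by 50 mm that carries the mushroom button, at the left or the right end of the work area. Origin: centre of its underside.
- mushroom (a joint): Travel (m) of the mushroom-headed start button: 0 = up, 0.008 = fully down; spring return, 1.5 N to start moving, 4.5 N fully down. Black head of 56 mm diameter on a 20 mm stem.
- mushroom_top (a point): Centre of the top of the mushroom head (flat part 28 mm across), 80 mm above the table when up; pressed straight down.
- plunger_box: A like grey box, at the other end, that carries the thin plunger button. Origin: centre of its underside.
- plunger (a joint): Travel (m) of the thin black plunger button (20 mm diameter, 80 mm above the table): 0 = up, 0.008 = down. To be left alone.
- ferrule: Loose grey flanged metal ferrule, 50 mm diameter, 30 mm tall, bystander. Origin: centre of its underside.
- gasket: Loose black rubber gasket ring, 50 mm diameter, 8 mm thick, lying flat in front of the shaker, bystander. Origin: centre of its underside.
- marker: Loose black and white marker pen, 128 mm long, 20 mm thick, lying in front of the shaker, bystander. Origin: near its middle, on its underside.

How it is judged:
By the outcome, as a careful person would: the job done as asked, in the order asked, and still so for the second after the job is handed in, with the robot touching nothing.
It also fails if it takes over 58 s, if anything falls off the work surface, if the arm or the gripper's body presses on something with over 40 N, if the wrist force passes 120 N, or if a joint passes its speed limit or range.

## Robot

A 6-joint arm with a two-finger parallel gripper is mounted at the origin on a cart in front of the work surface, level with it; the furniture and walls round the work are solid. World frame = base frame: x ahead of the robot, y to its left, z up, the work surface at z = 0. Lengths are in m, angles in rad, forces in N, time in s.
With the tool pointing down it reaches from about 0.375 to 0.9 m from the base axis. Payload 3.1 kg.
Tool frame: the origin (TCP) lies at the very end of the fingers, on their centre line; the grasp point (between the pads) lies 19 mm behind it (grip_depth is the distance from the TCP to the grasp point, in m); z points along the fingers, y is the line along which they close (so a half turn about z gives the same grasp; the last joint's range is limited). The gripper opens to 85 mm and grips with 20 to 120 N. Pads are 22 mm wide; open, the fingers measure 114 mm over their backs; the gripper's body (76 mm by 85 mm) begins 54 mm behind the grasp point. The pads swing forward as they close: fully open they stand 13 mm farther back than shut.
Start: joints at [1.079, 0.527, 1.433, -0, 1.181, -0.178], TCP at [0.193, 0.594, 0.231] pointing down, gripper open.
Joint ranges: [-3.08, 3.08], [-0.75, 2.2], [0.22, 2.44], [-1.43, 4.57], [0, 2.65], [-2.85, 2.85]. Speed limits (rad/s): [2.79, 2.79, 3.14, 3.14, 3.14, 3.14].

## Interface

Orientations are given as a unit quaternion [x, y, z, w].
In Python, from station import * gives the robot as it stands.
- The arm moves only by the tool apply_moves, never from a script. Its argument "plan" is a list of rows, each a list of 7 numbers: the shift along the tool's x, y, z in m, then the turn, a rotation vector about the tool's x, y, z in rad, then the gripper command: -1 is fully open, 1 is shut, values between are in proportion. In form: [[dx, dy, dz, wx, wy, wz, jaw], ...]. A call has 1 to 8 rows; each row shifts and turns the commanded pose from where the row before left it, along the tool's axes as they then stand; what a row does not reach is not made up. A row lasts 1/8 s, in which the tool goes at most 62.5 mm and 10.7 degrees, less where a joint would pass 70% of its speed; a pose out of reach is approached as far as the arm can. A call is refused whole if a number of a shift passes 0.0625 or a number of a turn 0.188, either way. A call with a gripper value outside its range is refused whole. The fingers move at their own pace and stop on an object; "force" is the grip in N (left out, the last holds). Time passes only in rows, so rows that do not move let the fingers close. It gives the time, the measured TCP pose, the force, the opening and the grip force at its end, in the units of the state.
- sense(): the state, without advancing time (a new reading comes with each control period).
- snapshot(name): name is "side" or "top" or "wrist"; returns the picture (384x512x3 uint8, red, green, blue); there is no depth.
- calibration(name): a dict with "camera_matrix" (3x3 intrinsics, pixels), "R" (3x3) and "t" (3): a world point X has camera coordinates R X + t; the wrist camera has in their place "mount" (4x4, takes a point from camera to tool coordinates, whose origin is the TCP and whose axes are the flange's). Camera axes: x right, y down, z forward; pixel columns grow to the right and rows downward; lengths in m; the calibration is good to about 2 mm. A picture is of the moment at which its call begins: read the wrist's pose just before it. calibration takes no time and is no camera call.
- sign_off(): hands the job in; it is judged then, once.
The state is a dict: "t": time; "q": joint angles; "qd": joint speeds; "tau": joint torques, N m; "tcp_pos": TCP position; "tool_rot": TCP orientation; "force": force on the tool from outside, world axes, zero at the start; "ft_torque": the same for the moment, N m; "finger_gap": opening from 0.0 (shut) to 1.0 (fully open); "gripper_force": force on a finger pad.
Only numpy, scipy, OpenCV 4.12 (cv2) and the standard library are available. Lean on these libraries where they do the work, as an engineer would, in place of code of your own. Each camera call takes 0.05 s, during which the arm holds its last target. There are 200 camera calls.

## Working session

There is one attempt and no reset: what is moved stays moved. The work goes in short steps, Python scripts to look and compute and a tool call to move; the robot and the scene stay as the last step left them, time stands still between calls to the robot, and variables do not carry over. Pictures are saved under pics/ and viewed, at most 10 in all, crops included, and the job is handed in when it is done.

Besides the shell and the picture viewer there is one more tool, called after ">>>" as a command line: name --pt "numbers of a row" for each row, then --argument value for the rest. apply_moves: Moves the arm, as the interface text tells. Its arguments: {"type":"object","properties":{"plan":{"type":"array"},"force":{"type":"number"}},"required":["plan"]}

```bash
mkdir -p pics; ls; python3 - <<'E'
from station import *
import cv2,numpy as np
s=sense();print({k:np.round(v,3).tolist() for k,v in s.items()})
for n in("top","side"):
    p=snapshot(n);np.save(f"pics/{n}0.npy",p);cv2.imwrite(f"pics/{n}0.png",cv2.resize(p[:,:,::-1],(768,576),interpolation=cv2.INTER_CUBIC))
    c=calibration(n);print(n,{k:np.round(v,3).tolist() for k,v in c.items()})
print(calibration("wrist"))
E
```

```text
pics
{'t': 0.0, 'q': [1.079, 0.528, 1.434, -0.0, 1.181, -0.179], 'qd': [0.0, -0.001, 0.0, -0.001, 0.002, -0.0], 'tau': [0.001, -44.235, -17.803, -0.0, 0.008, 0.0], 'tcp_pos': [0.193, 0.594, 0.23], 'tool_rot': [0.156, 0.988, -0.001, -0.0], 'force': [0.648, -0.594, -0.473], 'ft_torque': [0.013, 0.01, -0.069], 'gripper_force': 0.0, 'finger_gap': 0.998}
top {'camera_matrix': [[439.739, 0.0, 258.105], [0.0, 439.739, 190.329], [0.0, 0.0, 1.0]], 'R': [[0.001, -1.0, -0.008], [-0.993, 0.0, -0.116], [0.116, 0.008, -0.993]], 't': [0.179, 0.464, 1.237]}
side {'camera_matrix': [[409.936, 0.0, 252.327], [0.0, 409.936, 191.408], [0.0, 0.0, 1.0]], 'R': [[0.973, -0.231, 0.003], [-0.119, -0.511, -0.852], [0.198, 0.828, -0.524]], 't': [-0.399, 0.253, 0.677]}
{'camera_matrix': array([[296.55158168,   0.        , 256.50528576],
       [  0.        , 296.55158168, 191.37677742],
       [  0.        ,   0.        ,   1.        ]]), 'mount': array([[ 1.17985097e-03, -9.58495979e-01, -2.85103607e-01,
         7.22315558e-02],
       [ 9.99999300e-01,  1.10646184e-03,  4.18482694e-04,
         3.74958842e-04],
       [-8.56577186e-05, -2.85103901e-01,  9.58496614e-01,
        -1.42107970e-01],
       [ 0.00000000e+00,  0.00000000e+00,  0.00000000e+00,
         1.00000000e+00]])}
```

View pics/top0.png

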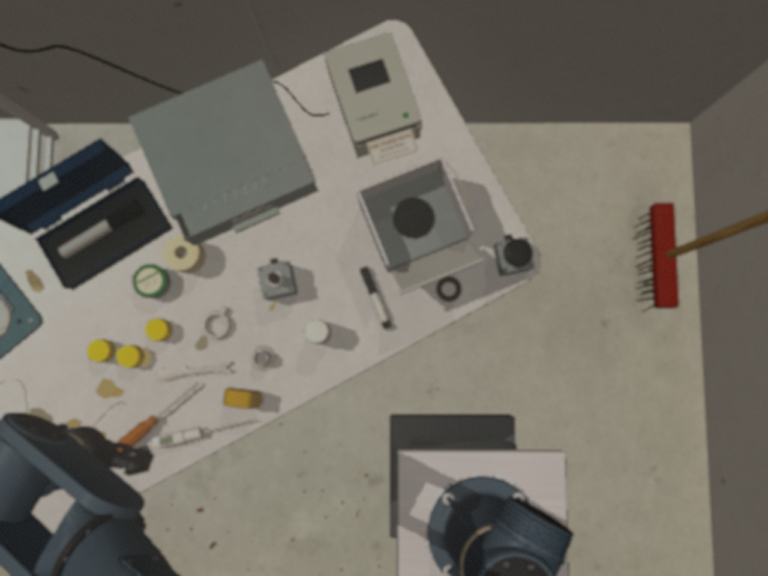

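View pics/side0.png

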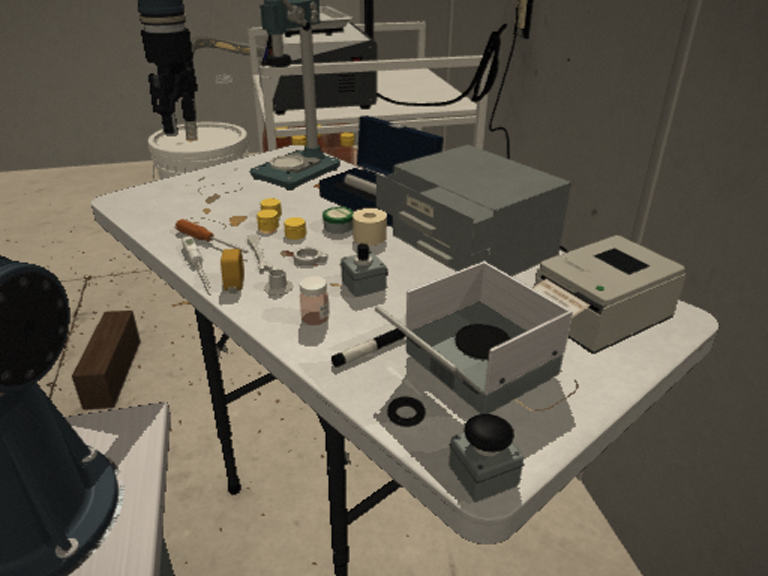

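The top view shows the jar lid at (317,331), pad at (413,217), mushroom at (516,252), plunger at (276,277), marker at (375,297), gasket at (448,289), and the door rim from (403,291) to (482,261). The side view agrees: jar at (313,285), pad at (482,341), mushroom at (489,432). Both pictures are scaled 1.5x.

```bash
cat > h.py <<'E'
from station import *
import numpy as np, cv2
from scipy.spatial.transform import Rotation as Ro
def ray(n,u,v,s=None):
    c=calibration(n);d=np.linalg.inv(c["camera_matrix"])@[u,v,1]
    if n!="wrist": R,t=c["R"],c["t"];return -R.T@t,R.T@d
    M=c["mount"];T=Ro.from_quat(s["tool_rot"]).as_matrix()
    return np.array(s["tcp_pos"])+T@M[:3,3],T@(M[:3,:3]@d)
def onz(n,u,v,z,s=None):
    o,d=ray(n,u,v,s);return o+d*(z-o[2])/d[2]
def blob(p,u,v,r,mask):
    m=mask(p.astype(int)).astype(np.uint8);k=cv2.connectedComponentsWithStats(m)
    i=np.argmax([-1 if j==0 or np.hypot(*(k[3][j]-[u,v]))>r else k[2][j,4] for j in range(k[0])])
    return k[3][i],k[2][i]
E
python3 - <<'E'
from h import *
t=np.load("pics/top0.npy");s=np.load("pics/side0.npy")
dark=lambda p:p.max(2)<55
for nm,n,p,u,v,z in[("pad","top",t,413,217,.049),("pad","side",s,482,341,.049),("mush","top",t,516,252,.075),("mush","side",s,489,432,.075),("gask","top",t,448,289,.004)]:
    c,st=blob(p,u/1.5,v/1.5,14,dark);print(nm,n,c.round(1),st,onz(n,*c,z).round(4))
c,st=blob(t,317/1.5,331/1.5,10,lambda p:p.min(2)>185);print("jar",c,st)
def P(nm,n,u,v,z):print(nm,n,onz(n,u/1.5,v/1.5,z).round(4))
P("jar","top",318,329,.068);P("jar","side",313,285,.068)
P("plung","top",275,277,.08);P("plung","side",363,250,.08)
P("ferr","top",262,356,.03)
P("backL","top",359,192,.115);P("backR","top",443,162,.115);P("frR","top",471,236,.115);P("frL","top",388,268,.115)
P("backL","side",483,264,.115);P("backR","side",571,314,.115);P("frL","side",407,292,.115);
P("rimL","top",403,291,.108);P("rimR","top",482,261,.108);P("rimL","side",377,308,.108);P("rimR","side",457,374,.108)
P("markA","top",365,268,.01);P("markB","top",387,326,.01)
E
```

```text
pad top [275.3 144.7] [263 132  26  26 502] [0.5925 0.1295 0.049 ]
pad side [319.5 226. ] [304 216  37  24 589] [0.5892 0.1324 0.049 ]
mush top [345.2 168.2] [337 160  17  18 235] [ 0.5199 -0.0635  0.075 ]
mush side [323.9 284.6] [307 253  36  49 774] [ 0.5203 -0.0581  0.075 ]
gask top [298.5 191.8] [292 185  14  15  52] [0.4621 0.0606 0.004 ]
jar [255.5 191.5] [     0      0    512    384 196608]
jar top [0.3781 0.3059 0.068 ]
jar side [0.3759 0.302  0.068 ]
plung top [0.4732 0.3851 0.08  ]
plung side [0.4722 0.376  0.08  ]
ferr top [0.3289 0.4156 0.03  ]
backL top [0.6241 0.2294 0.115 ]
backR top [0.6799 0.0765 0.115 ]
frR top [0.5429 0.0275 0.115 ]
frL top [0.4849 0.1766 0.115 ]
backL side [0.626  0.2273 0.115 ]
backR side [0.6896 0.0744 0.115 ]
frL side [0.4927 0.1765 0.115 ]
rimL top [0.4442 0.1498 0.108 ]
rimR top [0.4985 0.0075 0.108 ]
rimL side [0.4449 0.1569 0.108 ]
rimR side [ 5.042e-01 -3.000e-04  1.080e-01]
markA top [0.5    0.2222 0.01  ]
markB top [0.3869 0.1792 0.01  ]
```

>>> apply_moves --pt "-0.038 -0.0315 0.007 0 0 0 -1" --pt "-0.038 -0.0315 0.007 0 0 0 -1" --pt "-0.038 -0.0315 0.007 0 0 0 -1" --pt "-0.038 -0.0315 0.007 0 0 0 -1" --pt "-0.038 -0.0315 0.007 0 0 0 -1" --pt "-0.038 -0.0315 0.007 0 0 0 -1" --pt "-0.038 -0.0315 0.007 0 0 0 -1" --pt "0 0 0 0 0 0 -1" --force 30

```text
t: 1.1
tcp_pos: [0.3791, 0.3001, 0.1817]
tool_rot: [0.159, 0.987, -0.001, -0.001]
force: [-0.5, 0.7, -0.3]
finger_gap: 1.001
gripper_force: 0.0
```

```bash
cat >> h.py <<'E'
def look(f):
    s=sense();p=snapshot("wrist");np.save(f"pics/{f}.npy",p);cv2.imwrite(f"pics/{f}.png",p[:,:,::-1]);print(np.round(s["tcp_pos"],4),np.round(s["tool_rot"],4),round(s["t"],2));np.save(f"pics/{f}_s.npy",np.r_[s["tcp_pos"],s["tool_rot"]])
def ps(f):
    a=np.load(f"pics/{f}_s.npy");return dict(tcp_pos=a[:3],tool_rot=a[3:])
def tool(s,target): return (Ro.from_quat(s["tool_rot"]).as_matrix().T@(np.array(target)-s["tcp_pos"])).round(4)
E
python3 -c "
from h import *;look('w1')"
```

```text
[0.3791 0.3001 0.1817] [ 1.589e-01  9.873e-01 -6.000e-04 -5.000e-04] 1.1
```

View pics/w1.png

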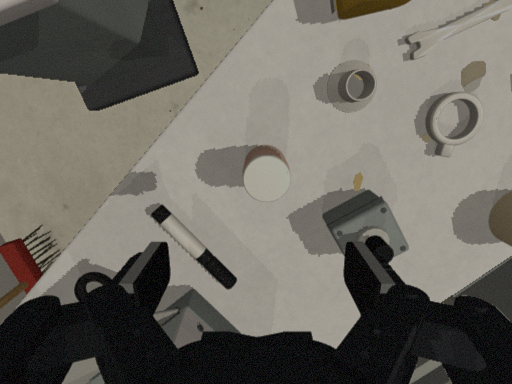

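The wrist view shows the lid centred at (267,176), with the fingertips at columns 167 and 345, so clear space on both sides.

```bash
python3 - <<'E'
from h import *
p=np.load("pics/w1.npy");s=ps("w1")
X=onz("wrist",267,176,.068,s);print(X)
print([np.ptp([onz("wrist",u,176,.068,s) for u in(244,290)],axis=0)])
print(tool(s,[X[0],X[1],.03]),tool(s,[.3775,.304,.03]))
E
```

```text
[0.37220936 0.31253416 0.068     ]
[array([0.0127349 , 0.03872052, 0.        ])]
[0.0103 0.0098 0.1517] [0.0026 0.0034 0.1517]
```

>>> apply_moves --pt "0.0045 0.0045 0.025 0 0 0 -1" --pt "0.0045 0.0045 0.025 0 0 0 -1" --pt "0 0 0 0 0 0 -1"

```text
t: 1.52
tcp_pos: [0.3699, 0.3145, 0.1311]
tool_rot: [0.155, 0.988, -0.001, -0.002]
force: [0.9, 0.3, 0.5]
finger_gap: 0.998
gripper_force: 0.0
```

```bash
python3 - <<'E'
from h import *
look("w2");p=np.load("pics/w2.npy");s=ps("w2")
hsv=cv2.cvtColor(p,cv2.COLOR_RGB2HSV);print(p[150:260:10,256].tolist())
g=cv2.medianBlur(cv2.cvtColor(p,cv2.COLOR_RGB2GRAY),3)
c=cv2.HoughCircles(g,cv2.HOUGH_GRADIENT,1.2,60,param1=80,param2=22,minRadius=20,maxRadius=60)
for u,v,r in c[0][:5]: print(u,v,r,onz("wrist",u,v,.068,s))
E
```

```text
[0.3699 0.3145 0.1311] [ 0.1551  0.9879 -0.0012 -0.0018] 1.52
[[150, 146, 137], [152, 149, 140], [85, 72, 59], [91, 73, 59], [167, 166, 153], [167, 167, 153], [168, 165, 153], [168, 166, 151], [168, 165, 149], [145, 140, 132], [157, 153, 143]]
357.0 101.4 31.16 [0.32024067 0.40062275 0.068     ]
478.2 144.6 36.800003 [0.37363468 0.47391371 0.068     ]
255.00002 211.8 26.720001 [0.373713   0.31242281 0.068     ]
364.2 277.80002 26.960001 [0.45263129 0.37747939 0.068     ]
191.40001 273.0 59.24 [0.40720819 0.24910592 0.068     ]
```

View pics/w2.png

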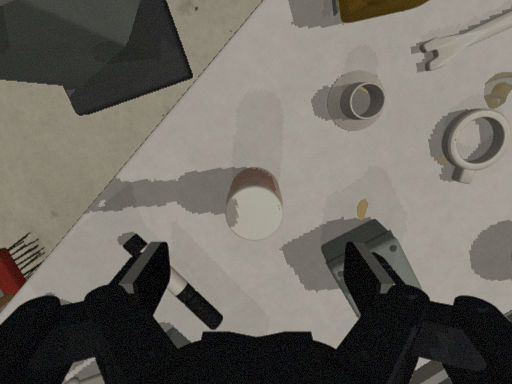

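The lid centre is (255,212) by circle fit, giving (0.3730, 0.3125), consistent with the first look. The plunger box corner at (322,248) stays clear if I narrow the jaws slightly, so I'm going down.

>>> apply_moves --pt "-0.004 -0.001 0.005 0 0 0 -0.7" --pt "0 0 0.025 0 0 0 -0.7" --pt "0 0 0.025 0 0 0 -0.7" --pt "0 0 0.025 0 0 0 -0.7" --pt "0 0 0.025 0 0 0 -0.7" --pt "0 0 0 0 0 0 -0.7"

```text
t: 2.33
tcp_pos: [0.3754, 0.3115, 0.0266]
tool_rot: [0.156, 0.988, -0.001, -0.001]
force: [-0.3, -0.2, 0.5]
finger_gap: 0.847
gripper_force: 0.0
```

>>> apply_moves --pt "0 0 0 0 0 0 -0.4" --pt "0 0 0 0 0 0 -0.2" --pt "0 0 0 0 0 0 0" --pt "0 0 0 0 0 0 0.3" --pt "0 0 0 0 0 0 0.3" --pt "0 0 0 0 0 0 0.3" --pt "0 0 0 0 0 0 0.3" --force 30

```text
t: 3.2
tcp_pos: [0.3761, 0.312, 0.0286]
tool_rot: [0.156, 0.988, 0.001, 0.001]
force: [0.1, 0.6, 5.6]
finger_gap: 0.511
gripper_force: 29.9
```

>>> apply_moves --pt "0 0 -0.03 0 0 0 0.3" --pt "0 0 -0.05 0 0 0 0.3" --pt "0 0 -0.05 0 0 0 0.3" --pt "0 0 -0.05 0 0 0 0.3" --pt "0 0 0 0 0 0 0.3"

```text
t: 3.82
tcp_pos: [0.3778, 0.3131, 0.2116]
tool_rot: [0.156, 0.988, 0.003, 0.004]
force: [1.1, -0.8, -1.5]
finger_gap: 0.515
gripper_force: 31.6
```

>>> apply_moves --pt "0 0 0 0 0 0.178 0.3" --pt "0 0 0 0 0 0.178 0.3" --pt "0 0 0 0 0 0.178 0.3" --pt "0 0 0 0 0 0.178 0.3" --pt "0 0 0 0 0 0.178 0.3" --pt "0 0 0 0 0 0 0.3"

```text
t: 4.58
tcp_pos: [0.3746, 0.3113, 0.2063]
tool_rot: [0.565, 0.825, -0.001, -0.001]
force: [0.1, 0.3, -0.7]
finger_gap: 0.509
gripper_force: 31.6
```

```bash
python3 - <<'E'
from h import *
s=sense();print(tool(s,[.591,.131,.21]),s["finger_gap"])
print(Ro.from_quat(s["tool_rot"]).as_matrix().round(3))
E
```

```text
[-0.2462  0.1368 -0.004 ] 0.5089342009465575
[[-0.361  0.933 -0.002]
 [ 0.933  0.361 -0.001]
 [-0.    -0.003 -1.   ]]
```

>>> apply_moves --pt "-0.031 0.023 0 0 0 0 0.3" --pt "-0.031 0.023 0 0 0 0 0.3" --pt "-0.031 0.023 0 0 0 0 0.3" --pt "-0.031 0.023 0 0 0 0 0.3" --pt "-0.031 0.023 0 0 0 0 0.3" --pt "-0.031 0.022 0 0 0 0 0.3" --pt "0 0 0 0 0 0 0.3"

```text
t: 5.45
tcp_pos: [0.5723, 0.1855, 0.2064]
tool_rot: [0.566, 0.824, 0.0, 0.0]
force: [-0.1, 0.7, 0.2]
finger_gap: 0.51
gripper_force: 31.6
```

```bash
python3 - <<'E'
from h import *
look("w3")
E
```

```text
[0.5723 0.1855 0.2064] [5.663e-01 8.242e-01 1.000e-04 4.000e-04] 5.45
```

View pics/w3.png

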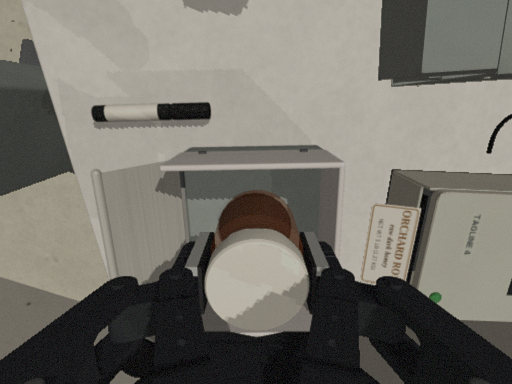

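Wrist view: the left wall's top edge runs from (163,167) to (341,166), and the back wall's top edge is at about column 341. The door rim is at about column 98, the jar is held upright, and it hides the pad.

```bash
python3 - <<'E'
from h import *
s=ps("w3");a=onz("wrist",163,167,.115,s);b=onz("wrist",341,166,.115,s);print(a,b,np.linalg.norm(a-b))
d=(b-a)/np.linalg.norm(b-a);yv=np.array([-d[1],d[0],0]);print("yaw",np.arctan2(d[1],d[0]))
c=(a+b)/2-.0825*yv;print("centre",c)
for q in([.592,.1315,.21],[c[0],c[1],.21]):print(tool(s,q))
for v in(190,230):print("rim",((onz("wrist",98 if v==190 else 103,v,.108,s)-c)@np.c_[d,yv]).round(4))
p=np.load("pics/w3.npy");print(p[155:175,250].sum(1)//3)
E
```

```text
[0.49451061 0.18070502 0.115     ] [0.62734525 0.23275767 0.115     ] 0.1426692699945449
yaw 0.3734699661958807
centre [0.59102792 0.12991832 0.115     ]
[-0.0574 -0.001  -0.0035]
[-0.0586 -0.0025 -0.0035]
rim [-0.1303  0.0616]
rim [-0.1317  0.0249]
[111 114 115 114 115 115 112 116 129 158 175 177 174 161 126  88  84  82
  82  86]
```

>>> apply_moves --pt "-0.03 -0.001 0 0 0 0 0.3" --pt "-0.03 -0.001 0 0 0 0 0.3" --pt "0 0 0.02 0 0 0 0.3" --pt "0 0 0.025 0 0 0 0.3" --pt "0 0 0.025 0 0 0 0.3" --pt "0 0 0.025 0 0 0 0.3" --pt "0 0 0.025 0 0 0 0.3" --pt "0 0 0 0 0 0 0.3"

```text
t: 6.5
tcp_pos: [0.5865, 0.1314, 0.0852]
tool_rot: [0.565, 0.825, -0.002, -0.003]
force: [-0.1, -0.2, -0.5]
finger_gap: 0.512
gripper_force: 31.6
```

>>> apply_moves --pt "0 0 0.003 0 0 0 0.3" --pt "0 0 0.002 0 0 0 0.3" --pt "0 0 0 0 0 0 0.3"

```text
t: 6.88
tcp_pos: [0.5901, 0.1307, 0.083]
tool_rot: [0.566, 0.824, 0.0, 0.0]
force: [0.6, 0.6, -1.4]
finger_gap: 0.512
gripper_force: 31.6
```

>>> apply_moves --pt "0 0 0.002 0 0 0 0.3" --pt "0 0 0.001 0 0 0 0.3" --pt "0 0 0 0 0 0 0.3"

```text
t: 7.25
tcp_pos: [0.5897, 0.1306, 0.0792]
tool_rot: [0.566, 0.824, -0.0, -0.0]
force: [-0.3, 0.0, -0.7]
finger_gap: 0.51
gripper_force: 31.6
```

>>> apply_moves --pt "0 0 0.0015 0 0 0 0.3" --pt "0 0 0 0 0 0 0.3"

```text
t: 7.5
tcp_pos: [0.5899, 0.1306, 0.0778]
tool_rot: [0.566, 0.824, 0.0, 0.0]
force: [-0.3, -0.8, -0.3]
finger_gap: 0.514
gripper_force: 31.6
```

>>> apply_moves --pt "0 0 0.0015 0 0 0 0.3" --pt "0 0 0 0 0 0 0.3"

```text
t: 7.75
tcp_pos: [0.5899, 0.1307, 0.0777]
tool_rot: [0.566, 0.824, 0.0, 0.0]
force: [-1.7, 0.3, 7.8]
finger_gap: 0.51
gripper_force: 32.3
```

```bash
python3 -c "
from h import *
for i in range(3): s=sense();print(s['tcp_pos'],s['force']);snapshot('top')"
```

```text
[0.58990381 0.13065016 0.0776842 ] [-1.74794982  0.28426163  7.83945572]
[0.58993388 0.13064732 0.07768618] [-1.67247163  0.88900505  8.45348509]
[0.58991138 0.13066839 0.07769097] [-2.06081085 -0.82166743  6.87984507]
```

Contact at the expected height. Releasing slowly and lifting straight out.

>>> apply_moves --pt "0 0 -0.0008 0 0 0 0" --pt "0 0 0 0 0 0 -0.2" --pt "0 0 0 0 0 0 -0.4" --pt "0 0 0 0 0 0 -0.5" --pt "0 0 0 0 0 0 -0.5" --pt "0 0 0 0 0 0 -0.5"

```text
t: 8.65
tcp_pos: [0.5898, 0.1306, 0.077]
tool_rot: [0.566, 0.824, -0.0, -0.0]
force: [0.4, 0.9, -0.8]
finger_gap: 0.755
gripper_force: 0.0
```

>>> apply_moves --pt "0 0 -0.02 0 0 0 -0.5" --pt "0 0 -0.03 0 0 0 -0.5" --pt "0 0 -0.05 0 0 0 -0.5" --pt "0 0 -0.05 0 0 0 -0.5" --pt "0 0 -0.02 0 0 0 -0.5" --pt "0 0 0 0 0 0 -0.5"

```text
t: 9.4
tcp_pos: [0.5909, 0.1307, 0.2492]
tool_rot: [0.566, 0.824, 0.001, 0.002]
force: [-0.4, 0.5, -0.3]
finger_gap: 0.747
gripper_force: 0.0
```

```bash
python3 - <<'E'
from h import *
look("w4")
s=snapshot("side");a=cv2.resize(s[120:310,180:420,::-1],(760,600),interpolation=cv2.INTER_CUBIC)
w=cv2.resize(np.load("pics/w4.npy")[:,:,::-1],(512,384));cv2.imwrite("pics/c4.png",np.hstack([cv2.resize(w,(400,300)),cv2.resize(a,(400,300))]))
E
```

```text
[0.5909 0.1307 0.2492] [0.5662 0.8243 0.0014 0.0019] 9.4
```

View pics/c4.png

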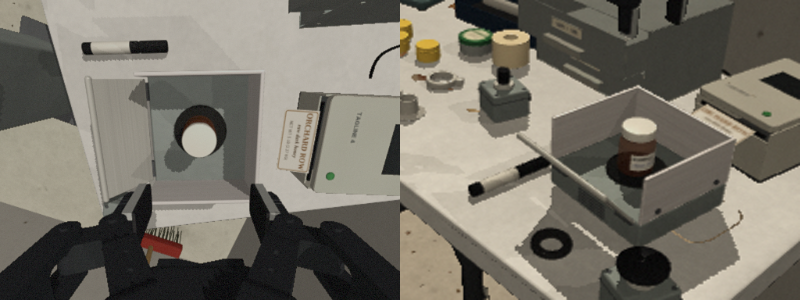

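The jar stands upright on the middle of the pad and the door is still open. Next I'll close the fingers and go round to the outside of the door.

>>> apply_moves --pt "0 -0.044 0 0 0 0 1" --pt "0 -0.044 0 0 0 0 1" --pt "0 -0.044 0 0 0 0 1" --pt "0 -0.048 0 0 0 0 1" --pt "0 0 0 0 0 0 1"

```text
t: 10.12
tcp_pos: [0.4165, 0.0659, 0.2452]
tool_rot: [0.567, 0.824, -0.002, -0.004]
force: [0.9, -0.2, 0.8]
finger_gap: 0.0
gripper_force: 0.0
```

>>> apply_moves --pt "0 0 0.05 0 0 0 1" --pt "0 0 0.05 0 0 0 1" --pt "0 0 0.05 0 0 0 1" --pt "0 0 0 0 0 0 1"

```text
t: 10.62
tcp_pos: [0.4192, 0.0664, 0.0932]
tool_rot: [0.566, 0.824, -0.003, -0.005]
force: [-0.1, -0.1, 0.7]
finger_gap: -0.003
gripper_force: 0.0
```

```bash
cat >> h.py <<'E'
C=np.array([.591,.130]);D=np.array([.931,.365]);Y=np.array([-.365,.931])
def sh(s):
    r=np.array(s["tcp_pos"][:2])-C;return np.round([r@D,r@Y,s["tcp_pos"][2]],4)
E
python3 -c "
from h import *
s=sense();print(sh(s),s['finger_gap'],s['force'])"
```

```text
[-0.1832  0.0035  0.0932] -0.00330411853919343 [-0.08414098 -0.10436432  0.67868246]
```

>>> apply_moves --pt "0 0.016 0 0 0 0 1" --pt "0 0.017 -0.001 0 0 0 1" --pt "0 0.007 -0.005 0 0 0 1" --pt "0 0.007 -0.0045 0 0 0 1" --pt "0 0.0075 -0.0035 0 0 0 1" --pt "0 0 0 0 0 0 1"

```text
t: 11.38
tcp_pos: [0.4722, 0.0857, 0.1125]
tool_rot: [0.566, 0.824, -0.0, -0.0]
force: [-4.4, -0.9, 7.0]
finger_gap: 0.0
gripper_force: 3.5
```

```bash
python3 -c "
from h import *
s=sense();print(sh(s),s['force'])"
```

```text
[-0.1268  0.0021  0.1125] [-4.43912248 -0.87924202  7.01556038]
```

```bash
python3 - <<'E'
from h import *
s=snapshot("side");a=cv2.resize(s[140:290,210:400,::-1],(760,600),interpolation=cv2.INTER_CUBIC);cv2.imwrite("pics/d1.png",a)
E
```

```text
(no output)
```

View pics/d1.png

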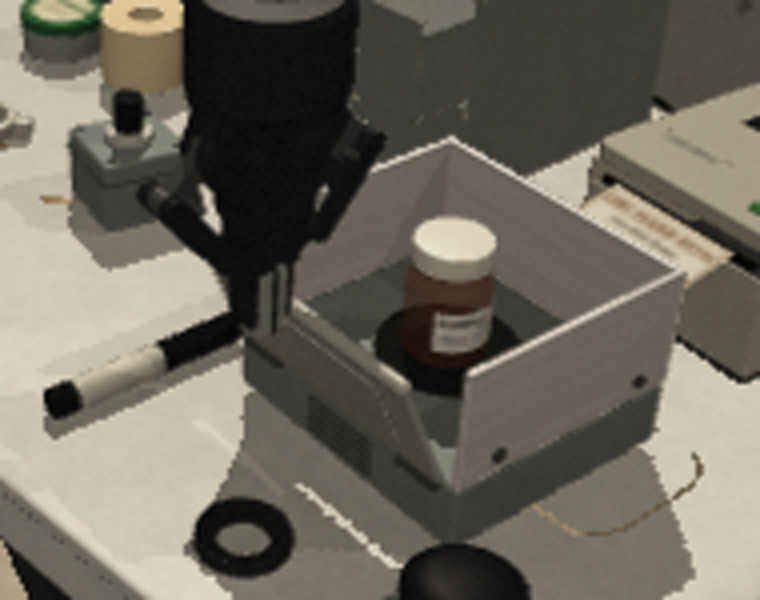

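The finger is outside the door just under the rim, the door is part-closed and the jar is standing. Continuing along the arc.

>>> apply_moves --pt "0 0.0075 -0.004 0 0 0 1" --pt "0 0.008 -0.003 0 0 0 1" --pt "0 0.008 -0.0015 0 0 0 1" --pt "0 0 0 0 0 0 1"

```text
t: 11.92
tcp_pos: [0.4968, 0.0942, 0.12]
tool_rot: [0.566, 0.824, 0.001, 0.002]
force: [0.9, 0.1, 0.3]
finger_gap: 0.001
gripper_force: 0.0
```

```bash
python3 -c "
from h import *
s=sense();print(sh(s),s['force'])"
```

```text
[-0.1007  0.0011  0.12  ] [0.87909641 0.06225606 0.30770218]
```

>>> apply_moves --pt "0 0 0.005 0 0 0 1" --pt "0 0.004 0 0 0 0 1" --pt "0 0 0 0 0 0 1"

```text
t: 12.3
tcp_pos: [0.4984, 0.0954, 0.1142]
tool_rot: [0.566, 0.824, -0.0, -0.0]
force: [-0.9, -0.3, -1.4]
finger_gap: 0.0
gripper_force: 0.4
```

>>> apply_moves --pt "0 0.004 0 0 0 0 1" --pt "0 0 0 0 0 0 1"

```text
t: 12.55
tcp_pos: [0.5022, 0.097, 0.1145]
tool_rot: [0.566, 0.824, -0.0, -0.0]
force: [-0.6, -0.4, 0.4]
finger_gap: 0.003
gripper_force: 0.7
```

>>> apply_moves --pt "0 0.003 0 0 0 0 1" --pt "0 0.002 0 0 0 0 1" --pt "0 0 0 0 0 0 1"

```text
t: 12.92
tcp_pos: [0.5025, 0.0972, 0.1144]
tool_rot: [0.565, 0.825, -0.004, -0.003]
force: [-8.8, -7.2, 6.0]
finger_gap: -0.007
gripper_force: 5.6
```

```bash
python3 - <<'E'
from h import *
s=sense();print(sh(s),s['force'])
s=snapshot("side");a=cv2.resize(s[140:290,210:400,::-1],(760,600),interpolation=cv2.INTER_CUBIC);cv2.imwrite("pics/d2.png",a)
E
```

```text
[-0.0944  0.0018  0.1144] [-8.78643296 -7.17058773  5.97926246]
```

View pics/d2.png

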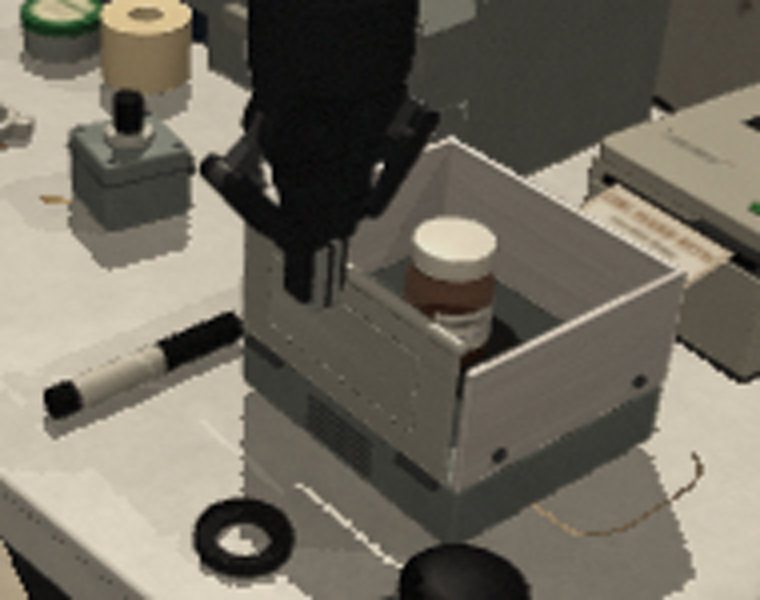

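The door is upright and blocked at its stop: no advance, about 11 N. I'll push a little more, then back off and head for the mushroom button.

>>> apply_moves --pt "0 0.003 0 0 0 0 1" --pt "0 0 0 0 0 0 1" --pt "0 -0.015 0 0 0 0 1" --pt "0 -0.03 0 0 0 0 1" --pt "0 0 -0.05 0 0 0 1" --pt "0 0 -0.05 0 0 0 1" --pt "0 0 0 0 0 0 1"

```text
t: 13.85
tcp_pos: [0.4715, 0.0837, 0.2186]
tool_rot: [0.566, 0.824, 0.004, 0.005]
force: [0.5, 0.2, -0.1]
finger_gap: -0.004
gripper_force: 0.0
```

```bash
python3 - <<'E'
from h import *
s=sense();print(sh(s),s['force'],tool(s,[.520,-.061,.2]))
E
```

```text
[-0.1282  0.0005  0.2186] [ 0.54311014  0.2103091  -0.11511166] [-0.1524 -0.0068  0.0192]
```

>>> apply_moves --pt "-0.038 -0.002 0 0 0 0 1" --pt "-0.038 -0.002 0 0 0 0 1" --pt "-0.038 -0.002 0 0 0 0 1" --pt "-0.038 -0.001 0.02 0 0 0 1" --pt "0 0 0 0 0 0 1"

```text
t: 14.48
tcp_pos: [0.5161, -0.0628, 0.1926]
tool_rot: [0.568, 0.823, -0.0, -0.001]
force: [-0.2, -0.1, -0.3]
finger_gap: -0.001
gripper_force: 0.0
```

```bash
python3 - <<'E'
from h import *
look("w5")
E
```

```text
[ 0.5161 -0.0628  0.1926] [ 5.677e-01  8.232e-01 -1.000e-04 -6.000e-04] 14.47
```

View pics/w5.png

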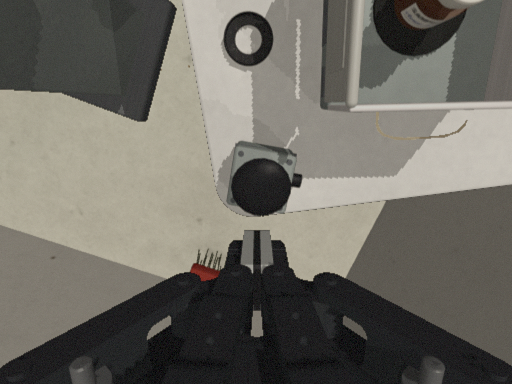

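The wrist view shows the mushroom head centred at (262,186). The jar stands inside and the door rim lines up shut at column ~352.

```bash
python3 - <<'E'
from h import *
s=ps("w5");X=onz("wrist",262,186,.073,s);print(X,tool(s,[X[0],X[1],.09]))
E
```

```text
[ 0.52118489 -0.0608061   0.073     ] [-0.      0.0056  0.1026]
```

>>> apply_moves --pt "0 0.005 0.03 0 0 0 1" --pt "0 0 0.03 0 0 0 1" --pt "0 0 0.025 0 0 0 1" --pt "0 0 0.01 0 0 0 1" --pt "0 0 0 0 0 0 1"

```text
t: 15.15
tcp_pos: [0.5199, -0.0581, 0.0994]
tool_rot: [0.566, 0.824, -0.0, -0.001]
force: [0.6, 0.6, 1.1]
finger_gap: -0.003
gripper_force: 0.0
```

```bash
python3 -c "
from h import *
s=sense();print(s['tcp_pos'],s['force'])"
```

```text
[ 0.51987381 -0.05814986  0.09937065] [0.60340719 0.64486574 1.12815195]
```

>>> apply_moves --pt "-0.002 0 0.012 0 0 0 1" --pt "0 0 0.006 0 0 0 1" --pt "0 0 0.005 0 0 0 1" --pt "0 0 0.005 0 0 0 1" --pt "0 0 0.002 0 0 0 1" --pt "0 0 0 0 0 0 1"

```text
t: 15.9
tcp_pos: [0.5212, -0.061, 0.0718]
tool_rot: [0.566, 0.824, 0.0, 0.001]
force: [-3.7, 0.5, 18.6]
finger_gap: 0.001
gripper_force: 9.3
```

At 18.6 N and z = 0.072 the button is fully down. Releasing and retreating.

>>> apply_moves --pt "0 0 0 0 0 0 1" --pt "0 0 -0.01 0 0 0 1" --pt "0 0 -0.02 0 0 0 1" --pt "0 0 -0.05 0 0 0 1" --pt "0 0 -0.05 0 0 0 1" --pt "0 0 0 0 0 0 1" --pt "0 0 0 0 0 0 1"

```text
t: 16.77
tcp_pos: [0.5203, -0.0607, 0.1992]
tool_rot: [0.566, 0.824, -0.0, -0.0]
force: [-1.3, 0.1, -0.1]
finger_gap: 0.0
gripper_force: 0.0
```

```bash
python3 - <<'E'
from h import *
s=sense();print(s['tcp_pos'],s['force'])
s=snapshot("side");a=cv2.resize(s[110:350,200:440,::-1],(600,600),interpolation=cv2.INTER_CUBIC);cv2.imwrite("pics/f.png",a)
E
```

```text
[ 0.52033277 -0.06067706  0.19918947] [-1.26328676  0.08762858 -0.13682429]
```

View pics/f.png

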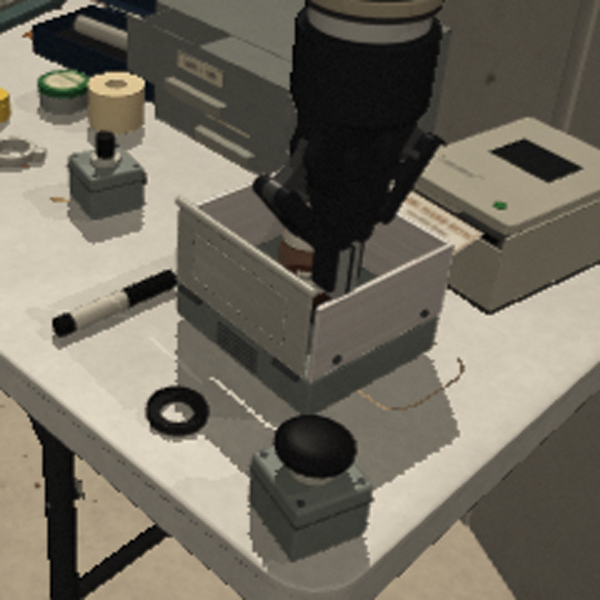

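The final side view shows the door upright and flush, the jar still standing inside and the mushroom back up at (315,445). The gasket and marker have not moved, and the gripper is clear.

```bash
python3 -c "
from station import *
print(sign_off())"
```

```text
the job is handed in; nothing more can be done
None
```

The jar stands upright on the middle of the pad, the door is shut against its stop, and the mushroom button was then pressed fully down and released; I handed the job in at about 17 s, with the plunger and the loose items untouched.

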